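# Test the spark plug with the pen tester

### The arm

A 6-joint arm with a two-finger parallel gripper is mounted at the origin on a cart in front of the work surface, level with it; the furniture and walls round the work are solid. World frame = base frame: x ahead of the robot, y to its left, z up, the work surface at z = 0. Lengths are in m, angles in rad, forces in N, time in s.
With the tool pointing down it reaches from about 0.425 to 0.925 m from the base axis. Payload 12.5 kg.
Tool frame: the origin (TCP) lies midway between the tips of the shut fingers; the grasp point (between the pads) lies 19 mm behind it; z points along the fingers, y is the line along which they close (so a half turn about z gives the same grasp; the last joint's range is limited). The gripper opens to 85 mm and grips with 20 to 120 N. Pads are 22 mm wide; open, the fingers measure 114 mm over their backs; the gripper's body (76 mm by 85 mm) begins 54 mm behind the grasp point. The pads swing forward as they close: fully open they stand 13 mm farther back than shut.
Start: joints at [1.133, 0.491, 1.559, -0, 1.092, -0.106], TCP at [0.204, 0.591, 0.231] pointing down, gripper open.
Joint ranges: [-3.1, 3.1], [-0.84, 2.19], [0.05, 2.79], [-1.13, 4.28], [0.06, 2.93], [-2.69, 2.69]. Speed limits (rad/s): [2.22, 2.22, 2.79, 3.14, 3.14, 3.14].

### API

Orientations are given as a unit quaternion [w, x, y, z].
In Python, from bench import observe, grab_frame, close_job, look_for, outline_of, landmark_of gives the robot as it stands.
- The arm moves only by the tool drive_tool, never from a script. Its argument "series" is a list that holds one entry, the list of rows, each a list of 6 numbers: the shift along the world's x, y, z scaled (see below), then the turn, a rotation vector about the world's x, y, z scaled (see below). A call has 1 to 20 rows; each row shifts and turns the commanded pose from where the row before left it; what a row does not reach is not made up. The controller multiplies each number of a shift by 0.15 m and each number of a turn by 360 degrees. A row lasts 1/8 s, in which the tool goes at most 62.5 mm and 10.7 degrees, less where a joint would pass 70% of its speed; a pose out of reach is approached as far as the arm can. A call with a number of a shift or a turn outside -1 to 1 is refused whole. A call with a gripper value outside its range is refused whole. "jaw" is the opening, from 0 (shut) to 1 (fully open), set as the call begins (left out, the last holds). The fingers move at their own pace and stop on an object; "newtons" is the grip in N (left out, the last holds). Time passes only in rows, so rows that do not move let the fingers close. It gives the time, the measured TCP pose, the force, the opening and the grip force at its end, in the units of the state.
- observe(): the state, without advancing time (a new reading comes with each control period).
- grab_frame(name): name is "scene" or "side" or "wrist"; returns a dict with "pixels" (420x560x3 uint8, red, green, blue), "depth" (420x560 float32, m along the optical axis (not along the pixel's ray), 0 where there is no reading), "vertical_fov" (degrees; the focal length in pixels is half the picture's height over the tangent of half this angle, whatever the lens; pixels are square), "cx", "cy" (the principal point, pixels), "distortion" ([k1, k2, p1, p2, k3] as OpenCV has them; the pictures are not rectified), "position" and "rotation" of the camera in the world; the wrist camera has in their place "tool_from_camera" (4x4, takes a point from camera to tool coordinates, whose origin is the TCP and whose axes are the flange's). Camera axes: x right, y down, z forward; pixel columns grow to the right and rows downward; lengths in m; the calibration is good to about 2 mm. A picture is of the moment at which its call begins: read the wrist's pose just before it.
- close_job(): hands the job in; it is judged then, once.
Trained networks look in the newest picture that a camera, given by its name, has taken for a name from the list of things; names that differ only in an ending like _2 or _b are one class to them, and where a whole thing is asked for, a point or a joint stands for the part that bears it (a point fixed in the world has none). Each returns a list of dicts, best first, with "p" (0 to 1); they miss things now and then, are a little off and sometimes report something else, mostly with a low value. They report only what shows in the picture. A call takes as long as a camera call.
- look_for(camera, query): "point" ([column, row] in pixels, amid what is visible of it).
- outline_of(camera, query): "region" (420x560 bool, what is visible of it) and "point" ([column, row] in pixels, amid what is visible of it).
- landmark_of(camera, query): "point" ([column, row] in pixels: a listed point, or the origin of a listed thing).
The state is a dict: "time": time; "joints": joint angles; "dq": joint speeds; "joint_efforts": joint torques, N m; "ee_pos": TCP position; "orientation": TCP orientation; "contact_force": force on the tool from outside, world axes, zero at the start; "ft_torque": the same for the moment, N m; "opening": finger opening in m; "grasp_force": force on a finger pad.
Only numpy, scipy, OpenCV 4.12 (cv2) and the standard library are available. Lean on these libraries where they do the work, as an engineer would, in place of code of your own. Each camera call takes 0.05 s, during which the arm holds its last target. There are 200 camera calls.

### The job

Test the spark plug in the small grey jig: push the carriage that carries the plug fully home against the end stop, then swing the latch fully across behind it to lock it. Then take the pen tester out of its leaning holder and hold it upright with its sprung tip pressed lightly on the middle of the plug's top terminal, so that the tip is pushed in about halfway. Finish while still holding it there steadily: do not let go.

Things in the scene. Friction and masses are not known exactly. Their poses are not given: they have to be found in the camera images.
- jig: Plug jig fixed to the bench: grey base plate 116 x 190 x 10 mm with two aluminium rails and a dark end stop. Origin on the bench surface near the plate's middle (plate from y = -83 to +107 mm); z up. Its long axis is y; the carriage slides towards the jig's own -y, to the end stop. Stands with some yaw.
- carriage (a joint): Slide of the aluminium carriage (block 46 x 62 mm, top 34 mm above the bench) in which the spark plug stands. Value in m: 0 = all the way out, 0.045 = fully home against the end stop. It travels along the jig's -y, slides with about 1.5 N of friction and stays where it is left.
- push_tab (a point): Middle of the rear face (looking to the jig's +y) of the push tab at the carriage's tail, 43 mm above the bench; moves with the carriage. The tab is 26 mm wide across x, 10 mm thick along y, 34 to 52 mm above the bench; the carriage block below has the same flush rear face. Push it towards the jig's -y.
- latch (a joint): Hinge (rad) of the steel latch arm; vertical axis at x = 44, y = 8 mm in the jig's frame. At 0.25 the arm lies along the jig's +y beside the track, at 0 (open) 0.25 rad further out; grows anticlockwise from above to 1.82 = shut, arm along the jig's -x, behind the tail of the carriage that is home (2 mm play). Stays where left (1.1 N at the knob). The tab blocks it unless the carriage is home.
- latch_knob (a point): Point on the axis of the black upright knob at the end of the latch arm, 55 mm from the hinge axis and 76 mm above the bench. The knob is a round post of 16 mm diameter from about 60 to 90 mm above the bench (12 mm diameter below, down to the arm's top at 48 mm).
- plug: The spark plug, 23 mm over its hexagon, standing upright in the carriage. Origin on its axis, 20 mm above the bench; z up along the plug. Its top is 78 mm above the bench.
- plug_terminal (a point): Middle of the plug's top terminal face, the spot to be probed, 78 mm above the bench; the face is a small disc about 7 mm across. It moves with the carriage.
- stand: Leaning holder fixed to the bench: dark steel foot 92 x 64 x 10 mm, black socket block (34 x 34 x 45 mm, 16 mm bore) between two cheeks, leaning 20 degrees from upright towards the stand's own +x (roughly away from the robot). Origin on the bench under the middle of the foot; z up. Highest corner about 79 mm above the bench.
- probe: Pen tester, loose, 135 mm long, about 55 g. Origin at the end of its relaxed tip, z from the tip to the blunt end. Brass tip 5 mm thick to 16 mm, grey sleeve 14 mm diameter to 55, black collar 24 mm diameter 55 to 60, black round handle 18 mm diameter 60 to 135. Starts in the holder, leaning with it, collar on the socket's top; pull out along its axis by 60 mm or more.
- probe_pin (a joint): Travel of the pen's sprung tip into the pen, in m: 0 = relaxed, 0.010 = pushed in to its stop. The spring takes 2 N to start and 6 N at the stop (4 N at 0.005).
- probe_tip (a point): The very end of the sprung tip, moving with the tip.

How it is judged:
On the way, in this order (a step that is already met when the one before it is completed fails the run):
1. the carriage is pushed fully home (value of joint carriage above 0.042 m), for 0.2 s.
2. the latch is swung shut behind the carriage that is home (value of joint carriage above 0.042 m and value of joint latch above 1.67 rad), for 0.2 s.
At the end, for the whole second after the job is handed in: The carriage is home (at least 42 of 45 mm) and the latch shut (over 1.67 of 1.82 rad); the gripper holds the pen still, upright within 8 degrees, its tip on the plug's terminal within 4 mm of the middle, pressing with 1 to 9 N so that the sprung tip is pushed in by 1.5 to 8.5 of its 10 mm (all of step 2 and contact force between probe and plug between 1 and 9 N and value of joint probe_pin between 0.0015 and 0.0085 m and horizontal distance between probe_tip and plug_terminal below 0.004 m and distance between probe_tip and plug_terminal below 0.006 m and angle between probe's own z axis and vertical below 0.14 rad and contact force between the fingers and probe above 2 N and linear speed of probe below 0.02 m/s); the arm keeps its last pose, push and grip.
It fails at once if the pen is pressed hard on the plug (over 15 N) (contact force between probe and plug above 15 N).
It also fails if it takes over 72 s, if anything falls off the work surface, if the arm or the gripper's body presses on something with over 40 N, if the wrist force passes 120 N, or if a joint passes its speed limit or range.

## Working session

There is one attempt and no reset: what is moved stays moved. The work goes in short steps, Python scripts to look and compute and a tool call to move; the robot and the scene stay as the last step left them, time stands still between calls to the robot, and variables do not carry over. Pictures are saved under pics/ and viewed, at most 10 in all, crops included, and the job is handed in when it is done.

Besides the shell and the picture viewer there is one more tool, called after "Emit:" by a JSON object that holds its "name" and its "arguments". drive_tool: Moves the arm, as the interface text tells. Shifts and turns lie within -1 to 1; 1 stands for 0.15 m of shift or 360 degrees of turn. Its arguments: {"type":"object","properties":{"series":{"type":"array","items":{"type":"array","items":{"type":"array","items":{"type":"number"}}}},"jaw":{"type":"number"},"newtons":{"type":"number"}},"required":["series"]}

```bash
ls; mkdir -p pics; cat > h.py <<'E'
import numpy as np, cv2
from scipy.spatial.transform import Rotation as R
from bench import *
def cam(name):
    s=observe(); f=grab_frame(name)
    if 'position' in f:
        Rm=np.array(f['rotation']); 
        if Rm.shape!=(3,3): Rm=R.from_quat(np.roll(Rm,-1)).as_matrix()
        t=np.array(f['position'])
    else:
        q=s['orientation']; T=np.eye(4); T[:3,:3]=R.from_quat([q[1],q[2],q[3],q[0]]).as_matrix(); T[:3,3]=s['ee_pos']
        T=T@np.array(f['tool_from_camera']); Rm=T[:3,:3]; t=T[:3,3]
    F=210/np.tan(np.radians(f['vertical_fov'])/2)
    f['K']=np.array([[F,0,f['cx']],[0,F,f['cy']],[0,0,1]]); f['R']=Rm; f['t']=t; f['D']=np.array(f['distortion'],float)
    return f
def ray(f,p):
    u=cv2.undistortPoints(np.array([[p]],float),f['K'],f['D'])[0,0]
    return f['R']@np.array([u[0],u[1],1.])
def atz(f,p,z):
    d=ray(f,p); return f['t']+d*(z-f['t'][2])/d[2]
def bydepth(f,p):
    c,r=np.round(p).astype(int); w=f['depth'][max(r-1,0):r+2,max(c-1,0):c+2]; w=w[w>0]
    return f['t']+ray(f,p)*np.median(w) if w.size else None
def tri(obs):
    A=np.zeros((3,3));b=np.zeros(3)
    for f,p in obs:
        d=ray(f,p);d/=np.linalg.norm(d);M=np.eye(3)-np.outer(d,d);A+=M;b+=M@f['t']
    x=np.linalg.solve(A,b)
    return x
def proj(f,X):
    rv=cv2.Rodrigues(f['R'].T)[0]
    return cv2.projectPoints(np.array(X,float).reshape(-1,1,3),rv,-f['R'].T@f['t'],f['K'],f['D'])[0][:,0]
def save(f,n): cv2.imwrite('pics/'+n,f['pixels'][:,:,::-1])
E
cat > m1.py <<'E'
from h import *
np.set_printoptions(precision=3,suppress=True)
fs={}
for n in ['scene','side']:
    f=fs[n]=cam(n); save(f,n+'1.png'); print(n,f['t'])
Q=['jig','push_tab','latch_knob','plug_terminal','plug','stand','probe','probe_tip']
for q in Q:
    o=[]
    for n in fs:
        l=landmark_of(n,q)
        if l: o.append((fs[n],l[0]['point'])); print(q,n,l[0]['p'],np.array(l[0]['point']),'depth',bydepth(fs[n],l[0]['point']))
    if len(o)==2: print('   tri',tri(o))
im=np.vstack([fs[n]['pixels'] for n in fs]) ; cv2.imwrite('pics/both1.png',cv2.resize(np.hstack([fs[n]['pixels'] for n in fs]),(800,300))[:,:,::-1])
s=observe(); print(s)
E
python3 m1.py
```

```text
pics
scene [-0.206 -0.166  0.586]
side [ 0.238 -0.76   0.709]
jig scene 0.82 [227.5 211.8] depth [0.576 0.112 0.02 ]
jig side 0.77 [305.  198.1] depth [0.593 0.091 0.019]
   tri [ 0.607  0.122 -0.004]
push_tab scene 0.76 [211.3 194.9] depth [0.486 0.112 0.124]
push_tab side 0.62 [302.8 181.4] depth [0.604 0.142 0.041]
   tri [0.613 0.161 0.033]
latch_knob side 0.58 [312.5 162.7] depth [0.648 0.181 0.075]
plug_terminal scene 0.71 [229.7 185.7] depth [0.645 0.125 0.051]
plug_terminal side 0.73 [306.9 177.8] depth [0.605 0.114 0.072]
   tri [0.603 0.11  0.076]
stand scene 0.66 [343.7 292.1] depth [ 0.374 -0.176  0.01 ]
stand side 0.61 [263.2 285.3] depth [ 0.385 -0.2    0.032]
   tri [ 0.39  -0.174 -0.002]
{'time': 0.9, 'joints': array([ 1.133,  0.491,  1.559, -0.   ,  1.092, -0.106]), 'dq': array([-0.002, -0.   , -0.001,  0.001,  0.   , -0.001]), 'joint_efforts': array([ -0.001, -61.828, -26.183,  -0.   ,   0.   ,  -0.   ]), 'ee_pos': array([0.204, 0.591, 0.231]), 'orientation': array([0.   , 0.165, 0.986, 0.   ]), 'contact_force': array([ 0.261, -0.016, -0.7  ]), 'ft_torque': array([ 0.062,  0.076, -0.048]), 'grasp_force': 0.0, 'opening': 0.08545700597509835}
```

View pics/scene1.png

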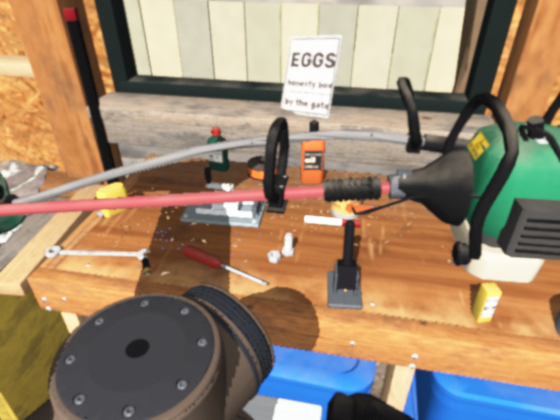

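View pics/side1.png

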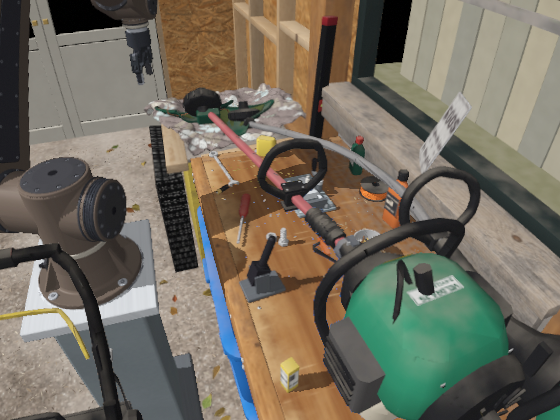

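The scene picture shows the jig at (225,208) behind a red trimmer shaft (row ~200), and the holder at (345,290) with the pen leaning away. The side picture shows the jig near (305,195) and the holder at (263,285). The shaft, loop handle and engine are possible obstacles, so I'll map them from depth.

```bash
cat > m2.py <<'E'
from h import *
np.set_printoptions(precision=3,suppress=True)
for n,pts in {'scene':[(20,210),(60,208),(100,205),(150,202),(200,198),(240,195),(262,193),(300,191),(350,188),(420,184),(275,125),(268,160),(283,160),(100,193),(160,165),(240,142),(300,136),(380,135),(348,225),(347,250),(344,268),(320,220),(330,190),(470,150)],
 'side':[(215,124),(240,144),(260,163),(290,192),(310,213),(325,230),(340,247),(293,138),(325,165),(262,185),(275,194),(262,248),(272,237),(262,285),(330,290),(410,290),(300,185)]}.items():
    f=cam(n)
    for p in pts: print(n,p,bydepth(f,p))
E
python3 m2.py
```

```text
scene (20, 210) [0.419 0.521 0.079]
scene (60, 208) [0.432 0.432 0.087]
scene (100, 205) [0.446 0.346 0.096]
scene (150, 202) [0.462 0.239 0.106]
scene (200, 198) [0.479 0.134 0.118]
scene (240, 195) [0.493 0.052 0.126]
scene (262, 193) [0.499 0.008 0.132]
scene (300, 191) [ 0.51  -0.069  0.139]
scene (350, 188) [ 0.516 -0.167  0.154]
scene (420, 184) [ 0.524 -0.297  0.172]
scene (275, 125) [ 0.499 -0.021  0.282]
scene (268, 160) [ 0.441 -0.019  0.24 ]
scene (283, 160) [ 0.569 -0.023  0.175]
scene (100, 193) [0.536 0.407 0.063]
scene (160, 165) [0.683 0.322 0.068]
scene (240, 142) [0.736 0.119 0.126]
scene (300, 136) [ 0.75  -0.032  0.149]
scene (380, 135) [ 0.728 -0.222  0.177]
scene (348, 225) [ 0.405 -0.17   0.144]
scene (347, 250) [ 0.389 -0.173  0.101]
scene (344, 268) [ 0.37  -0.171  0.074]
scene (320, 220) [ 0.593 -0.106  0.014]
scene (330, 190) [ 0.509 -0.128  0.149]
scene (470, 150) [ 0.567 -0.38   0.231]
side (215, 124) [0.416 0.546 0.064]
side (240, 144) [0.455 0.309 0.102]
side (260, 163) [0.479 0.16  0.117]
side (290, 192) [ 0.498 -0.041  0.152]
side (310, 213) [ 0.516 -0.128  0.151]
side (325, 230) [ 0.521 -0.2    0.16 ]
side (340, 247) [ 0.528 -0.259  0.163]
side (293, 138) [0.657 0.384 0.053]
side (325, 165) [ 0.589 -0.031  0.206]
side (262, 185) [ 0.433 -0.03   0.179]
side (275, 194) [ 0.464 -0.031  0.147]
side (262, 248) [ 0.423 -0.052 -0.002]
side (272, 237) [ 0.413 -0.175  0.148]
side (262, 285) [ 0.382 -0.199  0.034]
side (330, 290) [ 0.438 -0.403  0.229]
side (410, 290) [ 0.529 -0.472  0.273]
side (300, 185) [ 0.53  -0.024  0.155]
```

Emit:
{"name": "drive_tool", "arguments": {"series": [[[0,0,0.3,0,0,0],[0,0,0.3,0,0,0],[0.19,-0.25,0.06,0,0,0],[0.19,-0.25,0.06,0,0,0],[0.19,-0.25,0.06,0,0,0],[0.19,-0.25,0.06,0,0,0],[0.19,-0.25,0.06,0,0,0],[0.19,-0.25,0.06,0,0,0],[0.19,-0.25,0.06,0,0,0],[0.19,-0.25,0.06,0,0,0],[0.19,-0.25,0.06,0,0,0],[0.19,-0.25,0.06,0,0,0],[0.19,-0.25,0.06,0,0,0],[0.19,-0.25,0.06,0,0,0]]], "jaw": 0}}

```text
time: 2.75
ee_pos: [0.5463, 0.1396, 0.4298]
orientation: [0.0, 0.165, 0.986, 0.0]
contact_force: [-0.4, 0.6, 0.4]
opening: -0.0001
grasp_force: 0.0
```

```bash
cat > m3.py <<'E'
from h import *
import sys
np.set_printoptions(precision=4,suppress=True)
tag=sys.argv[1]
f=cam('wrist'); save(f,tag+'.png'); s=observe(); print(s['time'],s['ee_pos'],s['orientation'],'cam',f['t'],f['R'][:,2])
Z=dict(jig=0,push_tab=.043,latch_knob=.076,plug_terminal=.078,plug=.02,stand=0,probe=0.03)
for q in Z:
    for l in landmark_of('wrist',q)[:2]:
        print(q,l['p'],np.array(l['point']),'depth',bydepth(f,l['point']),'atz',atz(f,l['point'],Z[q]))
import pickle; pickle.dump(f,open(tag+'.pkl','wb'))
E
python3 m3.py w1
```

```text
2.8 [0.5491 0.136  0.4302] [ 0.001   0.1663  0.9861 -0.0005] cam [0.4766 0.1633 0.5725] [ 0.279  -0.096  -0.9555]
jig 0.62 [276.2 185.4] depth [0.5977 0.117  0.0348] atz [0.6055 0.114  0.    ]
push_tab 0.56 [299.2 187.2] depth [0.6081 0.1511 0.052 ] atz [0.6103 0.1508 0.043 ]
latch_knob 0.9 [325.6 213.8] depth [0.6504 0.1761 0.0864] atz [0.6541 0.1764 0.076 ]
plug_terminal 0.6 [277.9 198.1] depth [0.6071 0.1167 0.0775] atz [0.607  0.1168 0.078 ]
plug 0.72 [276.5 192.5] depth [0.6032 0.1158 0.0579] atz [0.6125 0.1123 0.02  ]
stand 0.64 [ 57.3 120.4] depth [ 0.3972 -0.1566  0.0401] atz [ 0.3913 -0.1807  0.    ]
probe 0.92 [ 41.6 108.2] depth [ 0.3786 -0.1561  0.0614] atz [ 0.3726 -0.1757  0.03  ]
```

View pics/w1.png

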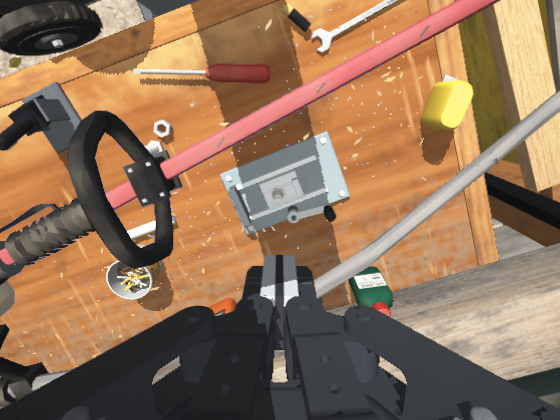

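The wrist picture shows the jig square-on: plate corners near (222,176), (326,133), (348,196), (248,236). The plug is at (278,196), the knob at (328,213), the end stop at the left end (~(238,208)), and the grey hose beyond. I'll get the yaw from the plate and refine with a closer view.

```bash
cat > m4.py <<'E'
from h import *
import pickle,sys
np.set_printoptions(precision=4,suppress=True)
f=pickle.load(open(sys.argv[1]+'.pkl','rb'))
m=outline_of('wrist','jig')
reg=m[0]['region']; print(m[0]['p'],reg.sum())
vs,us=np.nonzero(reg&(f['depth']>0))
u=cv2.undistortPoints(np.stack([us,vs],1)[:,None].astype(float),f['K'],f['D'])[:,0]
P=f['t']+(np.c_[u,np.ones(len(u))]*f['depth'][vs,us][:,None])@f['R'].T
Q=P[(P[:,2]>.003)&(P[:,2]<.10)]
r=cv2.minAreaRect(Q[:,:2].astype(np.float32)*1000); print('all',r)
Q2=Q[Q[:,2]<.018]; r=cv2.minAreaRect(Q2[:,:2].astype(np.float32)*1000); print('plate',r, np.median(Q2[:,2]))
for p in [(222,176),(326,133),(348,196),(248,236)]: print(atz(f,p,.01))
X=cv2.resize(f['pixels'][110:260,190:390],(800,600),interpolation=cv2.INTER_CUBIC); cv2.imwrite('pics/c1.png',X[:,:,::-1])
h=(P[:,2]>.07)&(P[:,2]<.11); print('high',P[h][:, :].mean(0),h.sum())
E
python3 m4.py w1
```

```text
0.72 8147
all ((608.6273193359375, 128.53805541992188), (118.09696960449219, 191.69610595703125), 2.957639694213867)
plate ((608.6273193359375, 128.53805541992188), (118.09696960449219, 191.69610595703125), 2.957639694213867) 0.010289667015468185
[0.5591 0.0357 0.01  ]
[0.5484 0.2178 0.01  ]
[0.6599 0.2227 0.01  ]
[0.6725 0.0388 0.01  ]
high [0.6415 0.1655 0.0835] 158
```

View pics/c1.png

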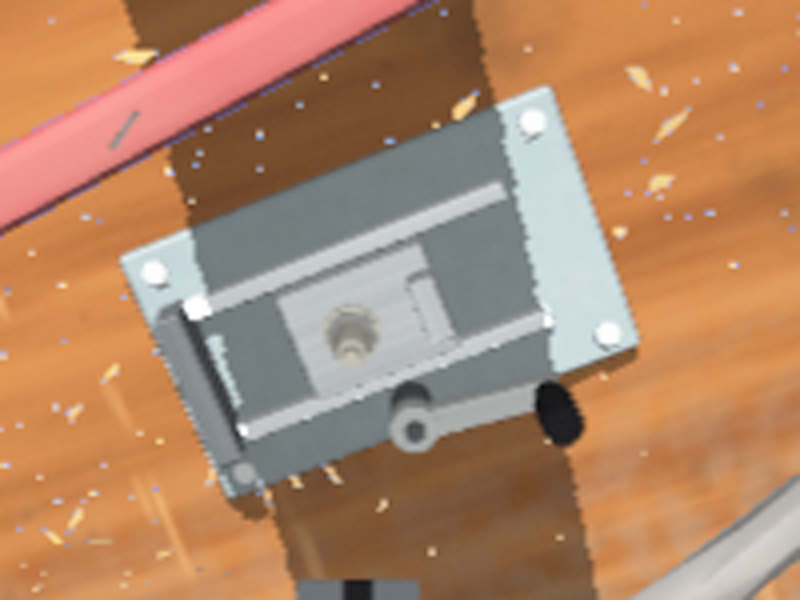

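The crop shows the carriage (rear tab right of the plug), the latch arm lying along jig +y with its black knob at right, and the end stop at left. The jig yaw is about +3.4° and its origin about (0.609, 0.117). I'll move to a hover behind the tab, with the closing line along jig x.

Emit:
{"name": "drive_tool", "arguments": {"series": [[[0.049,0.047,-0.17,0,0,-0.027],[0.049,0.047,-0.17,0,0,-0.027],[0.049,0.047,-0.17,0,0,-0.027],[0.049,0.047,-0.17,0,0,-0.027],[0.049,0.047,-0.17,0,0,-0.027],[0.049,0.047,-0.17,0,0,-0.027],[0.049,0.047,-0.17,0,0,-0.027],[0,0,0,0,0,0]]], "jaw": 0}}

```text
time: 4.2
ee_pos: [0.5962, 0.191, 0.2492]
orientation: [-0.001, 0.688, 0.726, -0.001]
contact_force: [-1.1, -0.3, 0.8]
opening: 0.0002
grasp_force: 0.0
```

```bash
python3 m3.py w2; python3 -c "
from h import *
s=observe();print(s['joints']);q=s['orientation'];print(R.from_quat([q[1],q[2],q[3],q[0]]).as_matrix())"
```

```text
4.25 [0.5966 0.1908 0.2507] [-0.0003  0.6869  0.7267 -0.0005] cam [0.594  0.2655 0.3919] [ 0.0128 -0.2947 -0.9555]
jig 0.8 [283.6 229. ] depth [0.6052 0.1305 0.034 ] atz [0.6063 0.1177 0.    ]
push_tab 0.61 [285.9 212. ] depth [0.6063 0.1531 0.0428] atz [0.6063 0.1531 0.043 ]
latch_knob 0.92 [340.5 194.5] depth [0.6528 0.1872 0.089 ] atz [0.6553 0.1838 0.076 ]
plug_terminal 0.88 [287.8 260. ] depth [0.6007 0.2016 0.2589] atz [0.6099 0.1146 0.078 ]
plug 0.92 [285.6 238.6] depth [0.6077 0.1235 0.0443] atz [0.6086 0.1135 0.02  ]
probe 0.67 [283.8 238.2] depth [0.6057 0.1238 0.0441] atz [0.6062 0.118  0.03  ]
[ 2.03039339e-01  4.74301841e-01  1.53032575e+00 -6.40542115e-05
  1.13571284e+00  1.50746516e-01]
[[-5.22959997e-02  9.98630860e-01  1.23821293e-03]
 [ 9.98631619e-01  5.22957969e-02  1.95613787e-04]
 [ 1.30592633e-04  1.24674840e-03 -9.99999214e-01]]
```

View pics/w2.png

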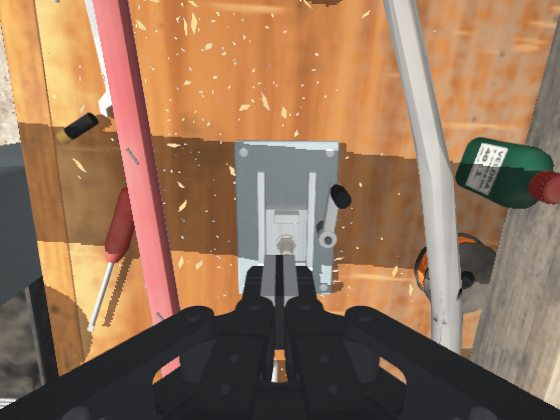

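The wrist picture shows the jig nearly aligned: tab at (286,212), knob at (341,195), plug at (286,243), with the shut fingers clear behind. I'll go down behind the tab.

Emit:
{"name": "drive_tool", "arguments": {"series": [[[0.01,0,-0.32,0,0,0],[0,0,-0.32,0,0,0],[0,0,-0.32,0,0,0],[0,0,-0.22,0,0,0],[0,0,-0.2,0,0,0],[0,0,0,0,0,0]]]}}

```text
time: 5.35
ee_pos: [0.5977, 0.19, 0.0423]
orientation: [-0.001, 0.689, 0.725, -0.001]
contact_force: [0.6, -0.4, 0.4]
opening: -0.0003
grasp_force: 0.0
```

Emit:
{"name": "drive_tool", "arguments": {"series": [[[0.004,-0.08,0,0,0,0],[0.004,-0.08,0,0,0,0],[0.004,-0.07,0,0,0,0],[0.004,-0.07,0,0,0,0],[0.004,-0.06,0,0,0,0],[0.003,-0.05,0,0,0,0],[0,0,0,0,0,0]]]}}

```text
time: 6.22
ee_pos: [0.602, 0.1283, 0.0438]
orientation: [-0.0, 0.689, 0.725, -0.0]
contact_force: [0.6, 0.9, -0.3]
opening: 0.0001
grasp_force: 0.0
```

Emit:
{"name": "drive_tool", "arguments": {"series": [[[0,-0.025,0,0,0,0],[0,-0.02,0,0,0,0],[0,0,0,0,0,0]]]}}

```text
time: 6.6
ee_pos: [0.6019, 0.1271, 0.044]
orientation: [-0.001, 0.689, 0.725, 0.003]
contact_force: [0.1, 41.1, 0.8]
opening: -0.0001
grasp_force: 20.6
```

Emit:
{"name": "drive_tool", "arguments": {"series": [[[0,-0.015,0,0,0,0],[0,0,0,0,0,0]]]}}

```text
time: 6.85
ee_pos: [0.6019, 0.1267, 0.0441]
orientation: [-0.002, 0.689, 0.725, 0.003]
contact_force: [0.2, 55.5, 0.1]
opening: 0.0002
grasp_force: 27.6
```

Emit:
{"name": "drive_tool", "arguments": {"series": [[[0,0.1,0,0,0,0],[0,0.25,0,0,0,0],[0,0.1,0.2,0,0,0],[0.05,0,0.35,0,0,0],[0.1,0,0.35,0,0,0],[0.1,0,0.2,0,0,0],[0,0,0.1,0,0,0],[0,0,0,0,0,0]]], "jaw": 0.37}}

```text
time: 7.85
ee_pos: [0.639, 0.1871, 0.2237]
orientation: [0.0, 0.689, 0.725, -0.0]
contact_force: [-0.1, -0.3, 0.5]
opening: 0.0315
grasp_force: 0.0
```

```bash
python3 m3.py w3; python3 -c "
from h import *
o=[]
for n in ['scene','side']:
    f=cam(n)
    for q,z in [('plug_terminal',.078),('latch_knob',.076)]:
        for l in landmark_of(n,q)[:1]: print(n,q,l,atz(f,l['point'],z),bydepth(f,l['point']))"
```

```text
7.9 [0.6386 0.1871 0.2227] [-0.0004  0.6887  0.7251 -0.0007] cam [0.6365 0.2616 0.3664] [ 0.0152 -0.2943 -0.9556]
jig 0.81 [249.3 233.8] depth [0.6111 0.1197 0.0101] atz [0.6104 0.1157 0.    ]
push_tab 0.82 [242.5 248.7] depth [0.6071 0.1166 0.0436] atz [0.607  0.1163 0.043 ]
latch_knob 0.82 [296.  197.4] depth [0.6545 0.1856 0.0899] atz [0.6554 0.1818 0.076 ]
latch_knob 0.33 [245. 250.] depth [0.6099 0.1168 0.0469] atz [0.6123 0.13   0.076 ]
plug_terminal 0.75 [242.8 298. ] depth [0.6247 0.1768 0.2306] atz [0.6115 0.0815 0.078 ]
plug 0.6 [245.3 272.6] depth [0.6104 0.0895 0.0427] atz [0.6086 0.0774 0.02  ]
scene latch_knob {'point': [206.8, 176.4], 'p': 0.77} [0.63618288 0.17826552 0.076     ] [0.6449802  0.18185676 0.07067466]
side plug_terminal {'point': [314.3, 183.4], 'p': 0.59} [0.61128397 0.07367511 0.078     ] [ 0.56419527 -0.03143128  0.1574908 ]
side latch_knob {'point': [310.6, 161.9], 'p': 0.46} [0.64400036 0.18583537 0.076     ] [0.64551698 0.18936671 0.07363849]
```

View pics/w3.png

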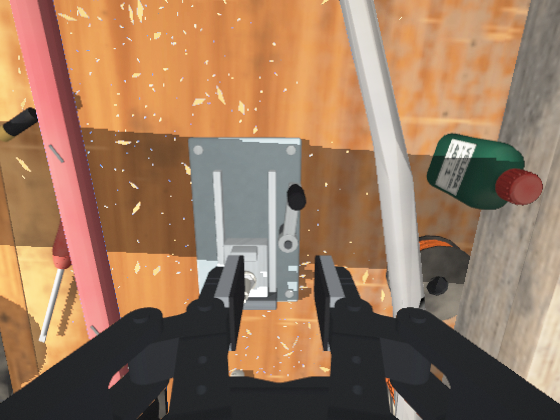

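The carriage sits against the end stop, with the tab at (243,249) and the knob at (296,197). I'll check the grey hose on the right (about (395,180)) for clearance first.

```bash
python3 -c "
from h import *
import pickle
f=pickle.load(open('w3.pkl','rb'))
for p in [(380,100),(385,130),(382,160),(395,150),(398,190),(405,210),(412,230),(394,230),(288,243),(297,190),(296,200),(290,192),(303,205)]: print(p,bydepth(f,p).round(4))
print(atz(f,(288,243),.05))"
```

```text
(380, 100) [0.7098 0.2653 0.1021]
(385, 130) [0.7151 0.2446 0.1068]
(382, 160) [0.7156 0.2227 0.1077]
(395, 150) [0.723  0.231  0.1113]
(398, 190) [0.7279 0.2024 0.1164]
(405, 210) [0.7349 0.1877 0.118 ]
(412, 230) [0.742  0.1727 0.1197]
(394, 230) [0.7284 0.172  0.1196]
(288, 243) [0.6521 0.1291 0.0529]
(297, 190) [0.6556 0.1895 0.0801]
(296, 200) [0.6547 0.1834 0.0897]
(290, 192) [0.6497 0.1877 0.0811]
(303, 205) [0.6608 0.1792 0.0892]
[0.65226139 0.12783194 0.05      ]
```

Emit:
{"name": "drive_tool", "arguments": {"series": [[[0.093,-0.02,-0.1,0,0,-0.008],[0,0,-0.27,0,0,0],[0,0,-0.27,0,0,0],[0,0,-0.23,0,0,0],[0,0,-0.15,0,0,0],[0,0,0,0,0,0]]]}}

```text
time: 9.3
ee_pos: [0.6527, 0.1841, 0.0692]
orientation: [-0.001, 0.707, 0.708, -0.001]
contact_force: [-0.7, -0.0, -0.3]
opening: 0.0316
grasp_force: 0.0
```

Emit:
{"name": "drive_tool", "arguments": {"series": [[[-0.0586,-0.0039,0,0,0,0.025],[-0.0572,-0.013,0,0,0,0.025],[-0.0545,-0.0218,0,0,0,0.025],[-0.0504,-0.0301,0,0,0,0.025],[-0.0451,-0.0376,0,0,0,0.025],[-0.0387,-0.0442,0,0,0,0.025],[-0.0313,-0.0497,0,0,0,0.025],[-0.0231,-0.054,0,0,0,0.025],[-0.0144,-0.0569,0,0,0,0.025],[-0.0053,-0.0585,0,0,0,0.025],[0,0,0,0,0,0]]]}}

```text
time: 10.68
ee_pos: [0.5972, 0.1286, 0.0722]
orientation: [0.001, 0.0, 1.0, 0.0]
contact_force: [-0.7, 0.7, 0.3]
opening: 0.0318
grasp_force: 0.0
```

Emit:
{"name": "drive_tool", "arguments": {"series": [[[0,-0.04,0,0,0,0],[0,-0.02,0,0,0,0],[0,0,0,0,0,0]]]}}

```text
time: 11.05
ee_pos: [0.5968, 0.1196, 0.0709]
orientation: [0.0, 0.0, 1.0, 0.0]
contact_force: [1.4, 0.2, -0.6]
opening: 0.0316
grasp_force: 0.0
```

Emit:
{"name": "drive_tool", "arguments": {"series": [[[0,-0.02,0,0,0,0],[0,0,0,0,0,0]]]}}

```text
time: 11.3
ee_pos: [0.5966, 0.117, 0.0708]
orientation: [-0.0, -0.0, 1.0, 0.0]
contact_force: [-2.1, 3.2, 1.1]
opening: 0.0317
grasp_force: 1.6
```

Emit:
{"name": "drive_tool", "arguments": {"series": [[[0,-0.015,0,0,0,0],[0,0,0,0,0,0]]]}}

```text
time: 11.55
ee_pos: [0.5966, 0.1163, 0.0709]
orientation: [0.0, -0.0, 1.0, 0.001]
contact_force: [-0.5, 15.2, 0.4]
opening: 0.0318
grasp_force: 7.8
```

Emit:
{"name": "drive_tool", "arguments": {"series": [[[0,-0.01,0,0,0,0],[0,0,0,0,0,0]]]}}

```text
time: 11.8
ee_pos: [0.5966, 0.1159, 0.0709]
orientation: [0.0, -0.0, 1.0, 0.002]
contact_force: [-0.5, 23.6, -0.8]
opening: 0.0317
grasp_force: 11.9
```

Emit:
{"name": "drive_tool", "arguments": {"series": [[[0,0.035,0,0,0,0],[0,0.03,0,0,0,0],[0,0,0.15,0,0,0],[0,0,0.35,0,0,0],[0,0.1,0.35,0,0,0],[0,0.1,0.35,0,0,0],[0,0,0.1,0,0,0],[0,0,0,0,0,0]]], "jaw": 0.37}}

```text
time: 12.8
ee_pos: [0.5966, 0.1525, 0.2661]
orientation: [0.001, -0.001, 1.0, -0.0]
contact_force: [0.1, 0.5, -0.7]
opening: 0.0316
grasp_force: 0.0
```

```bash
python3 m3.py w4
```

```text
12.85 [0.5963 0.1523 0.2647] [-0.0006 -0.0004  1.     -0.0002] cam [0.5227 0.1518 0.4087] [ 0.2958  0.     -0.9552]
jig 0.93 [248.  174.7] depth [0.5899 0.1227 0.0885] atz [0.6084 0.1147 0.    ]
push_tab 0.7 [247.3 182. ] depth [0.5965 0.122  0.0902] atz [0.6074 0.1176 0.043 ]
latch_knob 0.95 [249.7 177.9] depth [0.5926 0.1243 0.09  ] atz [0.5957 0.1231 0.076 ]
plug_terminal 0.6 [206.  194.8] depth [0.6124 0.0797 0.0775] atz [0.6122 0.0798 0.078 ]
plug 0.92 [213.  179.5] depth [0.6043 0.0811 0.0446] atz [0.6098 0.0764 0.02  ]
```

View pics/w4.png

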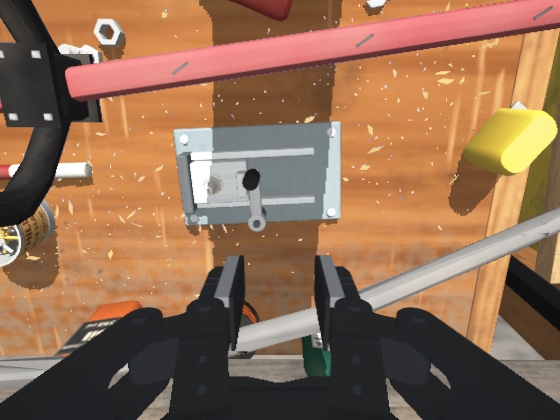

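The latch is shut across behind the carriage: knob at (250,178), hinge at (257,222), plug terminal near (206,195). I'll refine the terminal from the depth cloud and move on to the pen.

```bash
cat > term.py <<'E'
from h import *
import pickle,sys
def cloud(f):
    vs,us=np.nonzero(f['depth']>0)
    u=cv2.undistortPoints(np.stack([us,vs],1)[:,None].astype(float),f['K'],f['D'])[:,0]
    return f['t']+(np.c_[u,np.ones(len(u))]*f['depth'][vs,us][:,None])@f['R'].T, us,vs
if __name__=='__main__':
    f=pickle.load(open(sys.argv[1]+'.pkl','rb'))
    P,us,vs=cloud(f)
    m=(np.hypot(P[:,0]-.611,P[:,1]-.079)<.02)
    for lo,hi in [(.074,.083),(.065,.074),(.05,.065)]:
        k=m&(P[:,2]>lo)&(P[:,2]<hi); print(lo,k.sum(),P[k].mean(0),P[k].min(0),P[k].max(0),us[k].mean(),vs[k].mean())
E
python3 term.py w4
```

```text
0.074 48 [0.61013023 0.0786279  0.07799342] [0.60672833 0.07494076 0.07506809] [0.61369797 0.08202662 0.07986926] 204.625 192.72916666666666
0.065 71 [0.60843263 0.08003898 0.07005754] [0.60467961 0.07342498 0.06516015] [0.61560371 0.08408023 0.0739318 ] 207.53521126760563 189.07042253521126
0.05 59 [0.6068323  0.08143242 0.05893225] [0.60402115 0.07393521 0.05063053] [0.61407472 0.08492276 0.0646889 ] 210.89830508474577 184.9322033898305
```

Emit:
{"name": "drive_tool", "arguments": {"series": [[[-0.1,-0.15,0.25,0,0,0],[-0.1,-0.2,0.25,0,0,0],[-0.1,-0.2,0.25,0,0,0],[0,0,0,0,0,0]]], "jaw": 1}}

```text
time: 13.7
ee_pos: [0.5516, 0.0689, 0.3811]
orientation: [0.002, 0.0, 1.0, -0.0]
contact_force: [-0.9, 1.2, -0.3]
opening: 0.0855
grasp_force: 0.0
```

```bash
python3 m3.py w5; python3 term.py w5
```

```text
13.75 [0.5516 0.0697 0.3791] [0.0011 0.0001 1.     0.0001] cam [0.4771 0.0683 0.5235] [ 0.2996 -0.0005 -0.9541]
jig 0.89 [310.2 186.6] depth [0.5953 0.1118 0.0505] atz [0.608  0.1165 0.    ]
push_tab 0.84 [312.9 193.9] depth [0.6073 0.1164 0.0457] atz [0.608  0.1167 0.043 ]
latch_knob 0.87 [319.6 191.1] depth [0.5916 0.1205 0.0894] atz [0.5952 0.1222 0.076 ]
plug_terminal 0.61 [285.7 202.6] depth [0.6106 0.0771 0.0776] atz [0.6105 0.0771 0.078 ]
plug 0.71 [284.4 194.7] depth [0.6046 0.0756 0.0593] atz [0.6154 0.0762 0.02  ]
stand 0.96 [97.7 30.9] depth [ 0.3975 -0.1573  0.0428] atz [ 0.3904 -0.1773  0.    ]
probe 0.67 [85.9 12.9] depth [ 0.3817 -0.1588  0.0623] atz [ 0.375  -0.1747  0.03  ]
0.074 25 [0.61026352 0.07807973 0.07770201] [0.6071765  0.07479822 0.07498366] [0.6137599  0.08155927 0.0791074 ] 286.44 202.4
0.065 39 [0.60781993 0.07787158 0.06984821] [0.60475425 0.07223578 0.06527847] [0.61477995 0.0831798  0.07351444] 286.1794871794872 199.02564102564102
0.05 27 [0.60593053 0.07737544 0.05879609] [0.60402443 0.07224226 0.05070761] [0.61225838 0.08343432 0.06437286] 285.6666666666667 195.5185185185185
```

Emit:
{"name": "drive_tool", "arguments": {"series": [[[0,0,0.2,0,0,0],[-0.1,-0.32,0,0,0,0],[-0.1,-0.32,0,0,0,0],[-0.1,-0.32,0,0,0,0],[-0.1,-0.32,0,0,0,0],[-0.1,-0.32,-0.15,0,0,0],[0,0,0,0,0,0]]], "jaw": 1}}

```text
time: 14.98
ee_pos: [0.4756, -0.1718, 0.3841]
orientation: [-0.001, 0.001, 1.0, 0.001]
contact_force: [-0.1, 0.2, 0.6]
opening: 0.0855
grasp_force: 0.0
```

```bash
python3 m3.py w6; cat > pen.py <<'E'
from term import *
f=pickle.load(open(sys.argv[1]+'.pkl','rb')); P,us,vs=cloud(f)
for q in ['probe','stand']:
    for o in outline_of('wrist',q)[:2]: 
        reg=o['region']; k=reg[vs,us]; Q=P[k]; print(q,o['p'],o['point'],k.sum(),Q.min(0),Q.max(0),np.median(Q,0))
        if q=='probe':
            for lo in np.arange(.05,.16,.01):
                s=Q[(Q[:,2]>lo)&(Q[:,2]<lo+.01)]
                if len(s)>5: print(lo.round(2),len(s),s.mean(0).round(4),s[:,1].min().round(4),s[:,1].max().round(4))
E
python3 pen.py w6
```

```text
15.025 [ 0.4763 -0.1705  0.3851] [-0.0007  0.0006  1.      0.0005] cam [ 0.4022 -0.1725  0.5271] [ 0.2921  0.0002 -0.9564]
jig 0.75 [459.2 234.7] depth [ 0.5022 -0.0323  0.2743] atz [0.6107 0.1198 0.    ]
latch_knob 0.67 [491.8 245. ] depth [0.5919 0.1187 0.086 ] atz [0.5963 0.1253 0.076 ]
latch_knob 0.67 [435.1 242. ] depth [0.6092 0.0661 0.034 ] atz [0.5915 0.0457 0.076 ]
plug_terminal 0.94 [455.7 254.1] depth [ 0.5189 -0.0324  0.2739] atz [0.6091 0.076  0.078 ]
plug 0.68 [438.3 238.6] depth [0.6034 0.07   0.0344] atz [0.6093 0.0771 0.02  ]
stand 0.7 [277.4  94.6] depth [ 0.3952 -0.1737  0.1135] atz [ 0.3933 -0.1741  0.    ]
probe 0.69 [274.5  79. ] depth [ 0.3766 -0.1773  0.0779] atz [ 0.3739 -0.1778  0.03  ]
probe 0.76 [276.0, 102.6] 614 [ 0.37997315 -0.18669057  0.07474099] [ 0.42273566 -0.16446621  0.15068971] [ 0.40212684 -0.17426262  0.12748637]
0.07 65 [ 0.3873 -0.173   0.0782] -0.1867 -0.1645
0.08 60 [ 0.3859 -0.1767  0.0837] -0.1853 -0.1682
0.09 45 [ 0.3909 -0.1757  0.0949] -0.1851 -0.166
0.1 45 [ 0.394  -0.1758  0.1052] -0.1836 -0.1661
0.11 51 [ 0.3977 -0.1755  0.1149] -0.1834 -0.1662
0.12 56 [ 0.4016 -0.1744  0.125 ] -0.1831 -0.1652
0.13 57 [ 0.4051 -0.1748  0.1349] -0.1829 -0.1654
0.14 232 [ 0.4136 -0.1742  0.1462] -0.1827 -0.1646
stand 0.61 [274.4, 81.9] 2387 [ 3.40620765e-01 -2.11933107e-01  1.84006193e-04] [ 0.43677197 -0.14003814  0.08028443] [ 0.37999006 -0.17666182  0.01092734]
```

View pics/w6.png

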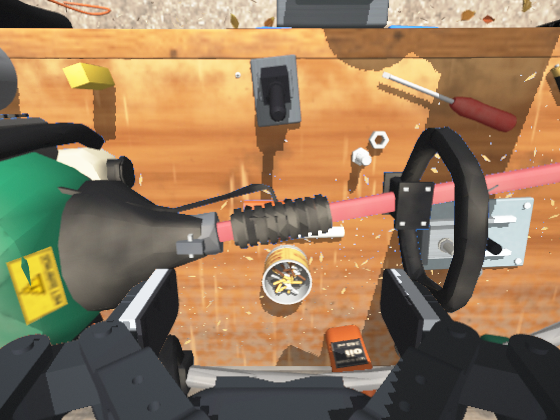

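The wrist picture shows the holder at (275,90) with the pen leaning down-image (+x) and its top near (276,108). The stand yaw is about +5.5°. I'll line the tool up with the pen axis and stop just short of it to check.

Emit:
{"name": "drive_tool", "arguments": {"series": [[[-0.066,-0.003,-0.28,-0.0018,0.0184,0],[-0.066,-0.003,-0.28,-0.0018,0.0184,0],[-0.066,-0.003,-0.28,-0.0018,0.0184,0],[-0.066,-0.003,-0.28,0,0,0],[-0.064,-0.003,-0.28,0,0,0],[0,0,0,0,0,0]]]}}

```text
time: 16.23
ee_pos: [0.4264, -0.1714, 0.1744]
orientation: [-0.175, -0.001, 0.984, -0.016]
contact_force: [1.0, 0.7, 1.3]
opening: 0.0854
grasp_force: 0.0
```

```bash
python3 m3.py w7 | head -1; cat >> pen.py <<'E'
q=observe()['orientation']; Rt=R.from_quat([q[1],q[2],q[3],q[0]]).as_matrix(); t=observe()['ee_pos']; print('toolR',Rt)
for o in outline_of('wrist','probe')[:1]:
    Q=(P[o['region'][vs,us]]-t)@Rt
    Q=Q[np.hypot(Q[:,0],Q[:,1])<.05]
    for lo in np.arange(0,.12,.01):
        s=Q[(Q[:,2]>lo)&(Q[:,2]<lo+.01)]
        if len(s)>5: print('tool z',lo.round(2),len(s),s.mean(0).round(4),s.min(0).round(4),s.max(0).round(4))
E
python3 pen.py w7
```

```text
16.275 [ 0.4276 -0.1719  0.176 ] [-0.1732 -0.0007  0.9848 -0.0165] cam [ 0.4063 -0.1673  0.3342] [-0.0519 -0.0309 -0.9982]
probe 0.65 [275.4, 223.8] 1920 [ 0.3790438  -0.19302808  0.00738368] [ 0.43485945 -0.16318261  0.15061874] [ 0.40488641 -0.17426487  0.13368028]
0.06 21 [ 0.4004 -0.1761  0.068 ] -0.1879 -0.1655
0.07 216 [ 0.3868 -0.1756  0.0775] -0.1883 -0.164
0.08 138 [ 0.3848 -0.1764  0.0835] -0.1869 -0.1671
0.09 97 [ 0.39   -0.1755  0.0951] -0.1843 -0.1671
0.1 111 [ 0.3938 -0.1751  0.1051] -0.1842 -0.1664
0.11 132 [ 0.3973 -0.1751  0.115 ] -0.1837 -0.1664
0.12 152 [ 0.401  -0.1744  0.1252] -0.1832 -0.1658
0.13 178 [ 0.4055 -0.174   0.1354] -0.1827 -0.1653
0.14 832 [ 0.4136 -0.1737  0.1463] -0.1824 -0.1654
0.15 9 [ 0.4115 -0.1741  0.1502] -0.1777 -0.1713
stand 0.94 [289.1, 193.0] 4963 [ 0.34015234 -0.21385999 -0.00237441] [ 0.43693631 -0.1392336   0.14452454] [ 0.38335215 -0.17142017  0.01070072]
toolR [[-0.9407565  -0.00697911 -0.33901107]
 [ 0.00468109  0.99942558 -0.03356488]
 [ 0.33905059 -0.03316332 -0.94018344]]
tool z 0.02 24 [ 0.0012 -0.0005  0.0298] [-0.0044 -0.0063  0.0296] [0.0066 0.0043 0.03  ]
tool z 0.03 804 [ 0.0028 -0.0007  0.0329] [-0.0093 -0.0093  0.03  ] [0.0101 0.0079 0.0399]
tool z 0.04 165 [ 0.0078 -0.0007  0.0451] [ 0.0008 -0.0094  0.0401] [0.01   0.0082 0.0499]
tool z 0.05 143 [ 0.0077 -0.0005  0.055 ] [ 0.0011 -0.0094  0.0501] [0.0098 0.0081 0.0599]
tool z 0.06 126 [ 0.0078 -0.0007  0.0651] [ 0.0013 -0.0094  0.06  ] [0.0096 0.0081 0.0699]
tool z 0.07 113 [ 0.0077 -0.0006  0.0749] [ 0.0001 -0.0097  0.07  ] [0.0101 0.0081 0.0799]
tool z 0.08 96 [ 0.0077 -0.0008  0.0851] [ 0.0018 -0.0094  0.08  ] [0.0099 0.0079 0.0899]
tool z 0.09 85 [ 0.0077 -0.0007  0.0949] [ 0.0002 -0.0097  0.09  ] [0.0099 0.0081 0.1   ]
tool z 0.1 285 [ 0.0064 -0.0008  0.1057] [-0.0125 -0.0124  0.1001] [0.0124 0.0109 0.1099]
tool z 0.11 45 [-0.0031  0.0023  0.1111] [-0.0168 -0.0126  0.1101] [0.0114 0.0117 0.1122]
```

View pics/w7.png

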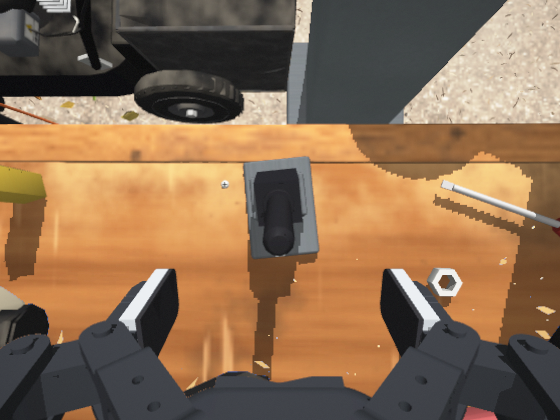

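The pen (275,225) lies within 1 mm of the tool axis and parallel to it. I'll advance and grip.

Emit:
{"name": "drive_tool", "arguments": {"series": [[[-0.045,-0.0045,-0.125,0,0,0],[-0.045,-0.0045,-0.125,0,0,0],[-0.045,-0.0045,-0.125,0,0,0],[-0.045,-0.0045,-0.125,0,0,0],[0,0,0,0,0,0]]]}}

```text
time: 17.4
ee_pos: [0.3998, -0.1745, 0.1003]
orientation: [-0.174, -0.001, 0.985, -0.016]
contact_force: [-0.4, -0.5, 0.7]
opening: 0.0856
grasp_force: 0.0
```

Emit:
{"name": "drive_tool", "arguments": {"series": [[[0,0,0,0,0,0],[0,0,0,0,0,0],[0,0,0,0,0,0],[0,0,0,0,0,0],[0,0,0,0,0,0]]], "jaw": 0, "newtons": 50}}

```text
time: 18.02
ee_pos: [0.4007, -0.1746, 0.1012]
orientation: [-0.172, -0.001, 0.985, -0.017]
contact_force: [1.1, 1.5, 5.4]
opening: 0.0168
grasp_force: 48.6
```

Emit:
{"name": "drive_tool", "arguments": {"series": [[[0.018,0.0018,0.05,0,0,0],[0.036,0.0036,0.1,0,0,0],[0.036,0.0036,0.1,0,0,0],[0.036,0.0036,0.1,0,0,0],[0.045,0.0045,0.125,0,0,0],[0.045,0.0045,0.125,0,0,0],[0,0,0.1,0,0,0],[0,0,0,0,0,0]]]}}

```text
time: 19.02
ee_pos: [0.4329, -0.1714, 0.2066]
orientation: [-0.172, -0.001, 0.985, -0.017]
contact_force: [0.2, -0.4, -1.5]
opening: 0.0165
grasp_force: 48.7
```

Emit:
{"name": "drive_tool", "arguments": {"series": [[[0,0,0.32,0,0,0],[0.01,0,0.32,0.0018,-0.0184,0],[0.02,0,0.32,0.0018,-0.0184,0],[0.02,0,0.32,0.0018,-0.0184,0],[0.02,0,0.32,0,0,0],[0.187,0.277,0,0,0,0],[0.187,0.277,0,0,0,0],[0.187,0.277,0,0,0,0],[0.187,0.277,0,0,0,0],[0.187,0.277,0,0,0,0],[0.187,0.277,0,0,0,0],[0,0,0,0,0,0]]]}}

```text
time: 20.52
ee_pos: [0.6126, 0.0803, 0.4435]
orientation: [-0.002, -0.002, 1.0, 0.0]
contact_force: [0.6, 0.2, -0.6]
opening: 0.0166
grasp_force: 48.9
```

```bash
cat > inhand.py <<'E'
from term import *
np.set_printoptions(precision=4,suppress=True)
s=observe(); f=cam('wrist'); q=s['orientation']; Rt=R.from_quat([q[1],q[2],q[3],q[0]]).as_matrix(); print(s['ee_pos'],q,s['opening'],s['grasp_force']); print('toolz',Rt[:,2])
save(f,sys.argv[1]+'.png'); pickle.dump(f,open(sys.argv[1]+'.pkl','wb'))
P,us,vs=cloud(f); Q=(P-s['ee_pos'])@Rt
for n in ['probe_tip','plug_terminal']:
    for l in landmark_of('wrist',n)[:1]: print(n,l,'world d',bydepth(f,l['point']),'tool',(bydepth(f,l['point'])-s['ee_pos'])@Rt)
k=(np.hypot(Q[:,0],Q[:,1])<.02)&(Q[:,2]>-.03)&(Q[:,2]<.11); 
for lo in np.arange(-.03,.11,.005):
    a=Q[k&(Q[:,2]>lo)&(Q[:,2]<lo+.005)]
    if len(a)>4: print(lo.round(3),len(a),a.mean(0),a[:,1].min(),a[:,1].max(),'xmax',a[:,0].max())
E
python3 inhand.py w8
```

```text
[0.6126 0.0803 0.4435] [-0.0016 -0.002   1.      0.0001] 0.016603264811510726 48.928444096818566
toolz [-0.0032  0.0003 -1.    ]
probe_tip {'point': [277.7, 210.0], 'p': 0.42} world d [0.609  0.0787 0.3641] tool [ 0.0034 -0.0016  0.0793]
plug_terminal {'point': [278.6, 150.3], 'p': 0.84} world d [0.6081 0.0791 0.0738] tool [ 0.0033 -0.0013  0.3697]
-0.03 680 [ 0.008  -0.0001 -0.0276] -0.01918410375353809 0.01921469041881476 xmax 0.010285239757814993
-0.025 613 [ 0.008   0.0001 -0.0225] -0.019340444289093393 0.019286280283180444 xmax 0.010371308753908036
-0.02 529 [ 0.008  -0.0001 -0.0175] -0.019169480757712642 0.019221254001242694 xmax 0.010260004359128586
-0.015 498 [ 0.008   0.0001 -0.0126] -0.019082341540279716 0.01920698808333365 xmax 0.010158870831900712
-0.01 423 [ 0.0081 -0.0002 -0.0076] -0.019142665871586674 0.01906249475127409 xmax 0.010181402713733747
-0.005 208 [ 0.0081 -0.0008 -0.0028] -0.01593558039017823 0.014434142462051311 xmax 0.010060089310525768
0.0 159 [ 0.0078 -0.0009  0.0024] -0.009573883339408354 0.00806467272162539 xmax 0.010174576857504116
0.005 141 [ 0.0077 
[... 522 characters left out ...]
  0.0306] -0.00929929457482354 0.005653874086834645 xmax 0.012172916930163558
0.045 45 [ 0.007  -0.0008  0.0477] -0.005993564516295759 0.004553987036636324 xmax 0.007904688009074413
0.05 57 [ 0.0063 -0.0011  0.0524] -0.007376554669754178 0.00524698105337487 xmax 0.0077845411250295
0.055 52 [ 0.0063 -0.0009  0.0576] -0.007462381627421924 0.005368021966002452 xmax 0.007931758616417527
0.06 11 [ 0.0066 -0.0014  0.0612] -0.005059203624806672 0.004812674196601165 xmax 0.007572486327114429
0.075 11 [ 0.003  -0.001   0.0785] -0.0034212429019849547 0.0006033966911165518 xmax 0.0036135755015504313
0.08 16 [ 0.0026 -0.001   0.0828] -0.003484504486209049 0.0012960067772585962 xmax 0.0035286253365527432
```

View pics/w8.png

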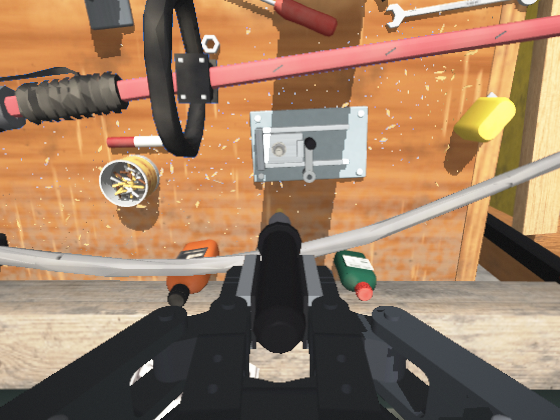

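The pen hangs straight in the jaws: tip at (278,210), terminal at (279,150), latch shut. The tip is about 85 mm ahead of the TCP. I'll descend to a low hover and re-measure there.

Emit:
{"name": "drive_tool", "arguments": {"series": [[[-0.008,-0.007,-0.32,0,0,0],[0,0,-0.32,0,0,0],[0,0,-0.32,0,0,0],[0,0,-0.32,0,0,0],[0,0,-0.25,0,0,0],[0,0,-0.15,0,0,0],[0,0,0,0,0,0],[0,0,0,0,0,0]]]}}

```text
time: 21.68
ee_pos: [0.6108, 0.0762, 0.1952]
orientation: [0.001, -0.0, 1.0, 0.0]
contact_force: [0.9, 0.4, 0.2]
opening: 0.0168
grasp_force: 48.9
```

```bash
python3 inhand.py w9 | head -4; python3 term.py w9; python3 - <<'E'
from h import *
for n in ['scene','side']:
    f=cam(n)
    for q in ['probe_tip','plug_terminal','probe']:
        for l in landmark_of(n,q)[:1]: print(n,q,l,atz(f,l['point'],.078 if q=='plug_terminal' else .098))
    if n=='side': o=proj(f,[.6103,.0782,.078])[0].astype(int); c=f['pixels'][o[1]-40:o[1]+20,o[0]-40:o[0]+40]; cv2.imwrite('pics/sidecrop.png',cv2.resize(c,(800,600),interpolation=cv2.INTER_CUBIC)[:,:,::-1])
s=[observe()['ee_pos']]; print(s)
E
```

```text
[0.6108 0.0762 0.1952] [ 0.0009 -0.0002  1.      0.    ] 0.016808541605086092 48.948346786201
toolz [ 0.0017  0.0001 -1.    ]
probe_tip {'point': [277.2, 212.2], 'p': 0.56} world d [0.6055 0.0743 0.1267] tool [ 0.0054 -0.0019  0.0684]
plug_terminal {'point': [280.5, 201.1], 'p': 0.55} world d [0.6122 0.0767 0.0783] tool [-0.0013  0.0004  0.1169]
0.074 74 [0.61006283 0.07849996 0.07781765] [0.60680033 0.07550373 0.07419688] [0.61379911 0.08176763 0.07984036] 282.85135135135135 198.25675675675674
0.065 107 [0.60783399 0.07818241 0.06986251] [0.60455357 0.07308489 0.06514217] [0.61471961 0.08355064 0.07347289] 282.3551401869159 192.85981308411215
0.05 71 [0.60594541 0.07826401 0.05903149] [0.60381776 0.07220895 0.0504647 ] [0.6119268  0.08458082 0.0648214 ] 282.3380281690141 187.29577464788733
scene probe {'point': [243.2, 175.2], 'p': 0.63} [0.62100721 0.08151835 0.098     ]
side plug_terminal {'point': [311.9, 183.3], 'p': 0.58} [0.60502926 0.07607857 0.078     ]
side probe {'point': [313.1, 173.3], 'p': 0.66} [0.61457705 0.09437633 0.098     ]
[array([0.61042052, 0.07691032, 0.19388189])]
```

View pics/w9.png

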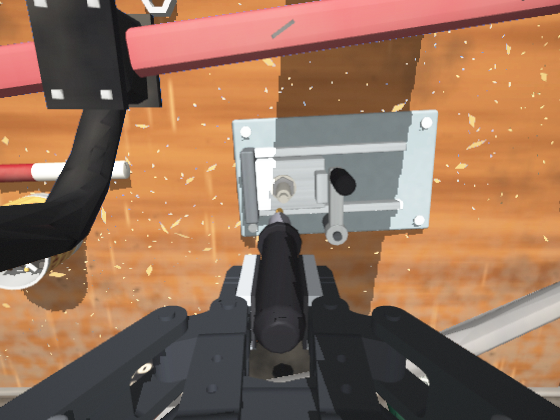

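The pen tip shows at (279,209), just above the terminal at (284,195), slightly to its -y side. I'll measure the tip's offset from the cloud.

```bash
python3 - <<'E'
from term import *
f=pickle.load(open('w9.pkl','rb')); P,us,vs=cloud(f)
m=np.hypot(P[:,0]-.610,P[:,1]-.077)<.02
for lo in np.arange(.10,.17,.005):
    a=P[m&(P[:,2]>lo)&(P[:,2]<lo+.005)]
    if len(a): print(lo.round(3),len(a),a.mean(0).round(4),'y',a[:,1].min().round(4),a[:,1].max().round(4),'xmin',a[:,0].min().round(4))
E
```

```text
0.105 1 [0.6094 0.0776 0.1099] y 0.0776 0.0776 xmin 0.6094
0.11 15 [0.6082 0.0751 0.1127] y 0.0728 0.0775 xmin 0.6072
0.115 11 [0.6079 0.0754 0.1169] y 0.0735 0.0775 xmin 0.6075
0.125 5 [0.6051 0.0747 0.1279] y 0.073 0.0761 xmin 0.6047
0.13 10 [0.6044 0.0758 0.1337] y 0.0718 0.0811 xmin 0.6035
0.135 50 [0.6046 0.075  0.1377] y 0.0688 0.0816 xmin 0.6031
0.14 56 [0.6044 0.0753 0.1424] y 0.0689 0.0815 xmin 0.6028
0.145 48 [0.604  0.0749 0.1473] y 0.0696 0.0808 xmin 0.603
0.15 3 [0.6032 0.0757 0.1507] y 0.0744 0.0778 xmin 0.6029
0.16 17 [0.6003 0.0763 0.1646] y 0.0643 0.0846 xmin 0.5985
0.165 506 [0.6042 0.0752 0.1683] y 0.0638 0.0871 xmin 0.5981
0.17 114 [0.603  0.0752 0.1724] y 0.0656 0.0849 xmin 0.5983
```

Emit:
{"name": "drive_tool", "arguments": {"series": [[[0,0.021,0,0,0,0],[0,0,-0.08,0,0,0],[0,0,-0.08,0,0,0],[0,0,-0.02,0,0,0],[0,0,0,0,0,0],[0,0,0,0,0,0]]]}}

```text
time: 22.98
ee_pos: [0.6106, 0.08, 0.1671]
orientation: [0.0, -0.001, 1.0, 0.0]
contact_force: [-0.6, 1.0, -0.4]
opening: 0.0167
grasp_force: 48.9
```

```bash
cat > avg.py <<'E'
from h import *
a=[];b=[]
for i in range(6):
    f=grab_frame('side'); s=observe(); a.append(s['contact_force']); b.append(s['ee_pos'])
print(np.mean(a,0).round(2),np.mean(b,0).round(4),s['time'])
E
python3 avg.py
```

```text
[-0.06  0.13 -0.78] [0.6105 0.08   0.1671] 23.275
```

Emit:
{"name": "drive_tool", "arguments": {"series": [[[0,0,-0.02,0,0,0],[0,0,-0.02,0,0,0],[0,0,0,0,0,0],[0,0,0,0,0,0]]]}}

```text
time: 23.78
ee_pos: [0.6105, 0.08, 0.161]
orientation: [0.0, -0.001, 1.0, 0.0]
contact_force: [-1.1, 0.1, 3.3]
opening: 0.0168
grasp_force: 49.2
```

```bash
python3 avg.py; python3 - <<'E'
from term import *
f=cam('wrist'); P,us,vs=cloud(f)
m=np.hypot(P[:,0]-.610,P[:,1]-.0785)<.02
for lo in np.arange(.06,.13,.004):
    a=P[m&(P[:,2]>lo)&(P[:,2]<lo+.004)]
    if len(a): print(lo.round(3),len(a),a.mean(0).round(4),'y',a[:,1].min().round(4),a[:,1].max().round(4),'x',a[:,0].min().round(4),a[:,0].max().round(4))
E
```

```text
[ 0.33 -0.02  2.72] [0.6105 0.08   0.161 ] 24.075
0.06 35 [0.6057 0.0784 0.0622] y 0.0728 0.0843 x 0.604 0.6085
0.064 43 [0.6063 0.0789 0.066 ] y 0.0728 0.0843 x 0.6041 0.6114
0.068 99 [0.6082 0.0784 0.0703] y 0.0729 0.0835 x 0.6046 0.6136
0.072 16 [0.6075 0.0786 0.0738] y 0.0752 0.0814 x 0.6065 0.609
0.076 28 [0.6083 0.0777 0.0777] y 0.0752 0.0813 x 0.6067 0.6104
0.08 12 [0.6076 0.0793 0.0819] y 0.0773 0.0813 x 0.6072 0.6087
0.084 1 [0.6077 0.0773 0.0843] y 0.0773 0.0773 x 0.6077 0.6077
0.088 3 [0.6056 0.0791 0.0908] y 0.078 0.0799 x 0.6054 0.6057
0.092 3 [0.6047 0.0789 0.0948] y 0.0768 0.0812 x 0.6045 0.6049
0.096 5 [0.6044 0.0774 0.0984] y 0.0737 0.0805 x 0.6033 0.6059
0.1 36 [0.604  0.0792 0.1022] y 0.0732 0.0854 x 0.6026 0.6076
0.104 48 [0.6044 0.079  0.1059] y 0.0726 0.0854 x 0.6028 0.6075
0.108 46 [0.6041 0.0792 0.1101] y 0.0728 0.0853 x 0.6027 0.6074
0.112 32 [0.6035 0.0785 0.1138] y 0.074 0.0828 x 0.6028 0.6051
0.116 2 [0.6029 0.0798 0.1166] y 0.0781 0.0816 x 0.6028 0.603
0.128 45 [0.6002 0.0787 0.131 ] y 0.0681 0.0905 x 0.598 0.6075
```

Emit:
{"name": "drive_tool", "arguments": {"series": [[[0,0,-0.01,0,0,0],[0,0,0,0,0,0],[0,0,0,0,0,0],[0,0,0,0,0,0]]]}}

```text
time: 24.62
ee_pos: [0.6105, 0.08, 0.1594]
orientation: [0.0, -0.001, 1.0, 0.0]
contact_force: [0.5, -0.4, 3.0]
opening: 0.0168
grasp_force: 49.3
```

```bash
python3 avg.py; python3 - <<'E'
from h import *
f=cam('wrist')
for q,z in [('latch_knob',.076),('push_tab',.043)]:
    for l in landmark_of('wrist',q)[:1]: print(q,l['p'],atz(f,l['point'],z))
s=observe();print(s['orientation'],s['grasp_force'])
E
```

```text
[0.73 0.06 3.32] [0.6104 0.08   0.1594] 24.925
latch_knob 0.95 [0.59606924 0.12497629 0.076     ]
push_tab 0.9 [0.60986591 0.11755283 0.043     ]
[ 2.35654211e-05 -6.21988727e-04  9.99999805e-01  5.30541869e-05] 49.29366244934499
```

Net contact force is about 4.1 N (half travel), the latch is still shut, and the pen is upright and steady, so I'll hand it in.

```bash
python3 -c "
from bench import *
print(close_job())"
```

```text
the job is handed in; nothing more can be done
None
```

The job is handed in, verdict not shown: carriage home, latch shut, and the pen held upright about 1 mm off the terminal's middle, pressing at about 4 N (tip roughly half in); I viewed 11 pictures, one over the limit of 10.

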